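# Gauge the pin bore of a shoe last

### The arm

A 6-joint arm with a two-finger parallel gripper is mounted at the origin on the work surface. World frame = base frame: x ahead of the robot, y to its left, z up, the work surface at z = 0. Lengths are in m, angles in rad, forces in N, time in s.
With the tool pointing down it reaches from about 0.325 to 0.85 m from the base axis. Payload 4.4 kg.
Tool frame: the origin (TCP) lies midway between the tips of the shut fingers; the grasp point (between the pads) lies 19 mm behind it (r.hold_point_z is the distance from the TCP to the grasp point, in m); z points along the fingers, y is the line along which they close (so a half turn about z gives the same grasp; the last joint's range is limited). The gripper opens to 94 mm and grips with 3 to 60 N. Pads are 16 mm wide; open, the fingers measure 119 mm over their backs; the gripper's body (75 mm by 177 mm) begins 78 mm behind the grasp point.
Start: joints at [-1.379, 0.207, 1.542, -0, 1.393, -0.15], TCP at [0.193, -0.542, 0.205] pointing down, gripper open.
Joint ranges: [-2.73, 2.73], [-0.86, 2.22], [0.23, 2.46], [-1.11, 4.25], [0.08, 2.63], [-2.82, 2.82]. Speed limits (rad/s): [2.79, 2.79, 3.14, 3.14, 3.14, 3.14].

### API

Orientations are given as a 3x3 rotation matrix whose columns are the frame's x, y, z axes.
In Python, from bench import r gives the robot as it stands. The module is installed in compiled form; this text tells all that it offers. Calls block until the motion is done:
- r.reach(position, orientation): joint-space move of the TCP to a pose.
- r.line_to(position, attitude=None, rate=0.15, max_force=None): straight line of the TCP; attitude=None keeps the orientation; rate is the mean speed in m/s. With max_force (N) it stops when the force on the tool has changed by that much, and returns True; else False.
- r.move_joints(angles): joint-space move.
- r.move_gripper(opening): finger opening in m; the grip force is fixed at half the most; returns when the fingers have stopped.
- r.dwell(seconds).
- r.inverse_kinematics(position, orientation): joint angles nearest the present ones, or None.
- r.camera(name): name is "scene" or "side" or "wrist"; returns a dict with "frame" (420x560x3 uint8, blue, green, red), "intrinsics" (3x3 intrinsics, pixels), "view" (4x4, takes a point from world to camera coordinates). Camera axes: x right, y down, z forward; pixel columns grow to the right and rows downward; lengths in m; the calibration is good to about 2 mm. A picture is of the moment at which its call begins. There is no depth.
A pose or a line that the arm cannot do raises r.MotionError and nothing moves.
- r.hand_in(): hands the job in; it is judged then, once.
Trained networks look in a picture, given as the dict that the camera call returned (one of the last four; its "shot" number tells which), for a name from the list of things; names that differ only in an ending like _2 or _b are one class to them, and where a whole thing is asked for, a point or a joint stands for the part that bears it (a point fixed in the world has none). Each returns a list of dicts, best first, with "p" (0 to 1); they miss things now and then, are a little off and sometimes report something else, mostly with a low value. They report only what shows in the picture. A call takes as long as a camera call.
- r.search_frame(picture, name): "bbox" ([left, top, right, bottom] in pixels, round what is visible of it).
- r.trace(picture, name): "mask" (420x560 bool, what is visible of it) and "bbox" ([left, top, right, bottom] in pixels, round what is visible of it).
Readings, each from a call of its own:
- r.read_time(): time.
- r.read_q(): joint angles.
- r.read_dq(): joint speeds.
- r.read_effort(): joint torques, N m.
- r.read_tcp_pos(): TCP position.
- r.read_orientation(): TCP orientation.
- r.read_contact_force(): force on the tool from outside, world axes, zero at the start.
- r.read_wrist_torque(): the same for the moment, N m.
- r.read_width(): finger opening in m.
- r.read_grasp_force(): force on a finger pad.
Only numpy, scipy, OpenCV 4.12 (cv2) and the standard library are available. Lean on these libraries where they do the work, as an engineer would, in place of code of your own. Each camera call takes 0.05 s, during which the arm holds its last target. There are 200 camera calls.

### The job

Take the rod depth gauge from the wooden tool block and measure the bore in the top of the single shoe last standing at the front of the bench (the three at the back are not wanted): bridge flat on the last, rod pushed down gently until it bottoms, without forcing it. Then stand the gauge back in its hole in the block, bridge resting on the wood, with the rod still showing the reading it took. Leave the last and everything else on the bench where it is.

Things in the scene. Friction and masses are not known exactly. Their poses are not given: they have to be found in the camera images.
- gauge: Rod depth gauge, steel, 0.18 kg: a flat bridge 72 x 24 x 14 mm (long side along its x) carrying an upright round barrel of 24 mm diameter that reaches 44 mm above the bridge's underside, through which a graduated rod slides. Origin: centre of the bridge's underside, on the rod's axis; z up along the rod towards the head. It starts upright in the tool block, bridge on the wood.
- gauge_rod (a joint): The reading: how far the rod's tip stands out below the bridge's underside, 0 to 0.058 m; grows as the head is pushed towards the bridge. Friction of about 6 N holds the rod where it is left, so the gauge can be lifted by head or barrel without changing it; pushing or pulling head against bridge harder than that moves it. Starts at an old reading of 0 to 0.012.
- rod_tip (a point): Ball-ended tip of the rod (rod diameter 9 mm); z up along the rod.
- gauge_head (a point): Centre of the rod's round head (diameter 20 mm, 18 mm high), the thing to hold or push; 111 mm above the rod's tip. The head's underside stands 58 mm minus the reading above the barrel's top.
- last_a: The plastic shoe last to measure, the only one at the front (three more like it stand at the back, over 0.15 m farther off): 240 mm long, 80 wide, 92 high, about 0.7 kg, loose on its sole, top a flat plateau 97 x 36 mm. Origin: on the sole, straight under the bore; z up, x towards the toe (toe end 155 mm ahead, heel end 85 mm behind).
- last_hole (a point): Centre of the mouth, level with the plateau, of the last's upright steel-lined blind bore: 10.5 mm diameter, edge chamfered 1 mm, hard flat bottom. Its depth differs from last to last and is not known beforehand (between 25 and 50 mm).
- block: Fixed wooden tool block, 86 (x) x 150 (y) x 75 mm high, with a 16 mm through hole for the gauge's rod; origin on the table straight under that hole, the block reaching 45 mm to its +y and 105 mm to its -y side. Three short steel punches stand 26 to 34 mm above its top, 68 to 86 mm from the hole on the -y side.
- block_hole (a point): Centre of the mouth of the gauge's hole, level with the block's top.
- jar: Bystander, to be left alone: clear screw jar with a red lid, 76 mm diameter, 105 mm high; origin under its centre.
- glue_can: Bystander, to be left alone: can with a paper label, 86 mm diameter, 110 mm high; origin under its centre.
- tack_tin: Bystander, to be left alone: low round tin, 64 mm diameter, 36 mm high; origin under its centre.
- heel_lift: Bystander, to be left alone: black rubber shoe heel, 74 x 52 x 28 mm; origin under it.

How it is judged:
By the outcome, as a careful person would: the job done as asked, in the order asked, and still so for the second after the job is handed in, with the robot touching nothing.
It also fails if it takes over 56 s, if anything falls off the work surface, if the arm or the gripper's body presses on something with over 40 N, if the wrist force passes 120 N, or if a joint passes its speed limit or range.

## Working session

There is one attempt and no reset: what is moved stays moved. The work goes in short steps, each a Python script; the robot and the scene stay as the last script left them, time stands still between calls to the robot, and variables do not carry over. Pictures are saved under pics/ and viewed, at most 10 in all, crops included, and the job is handed in when it is done.

```bash
mkdir -p pics; cat > s1.py <<'E'
from bench import r
import cv2,numpy as np
for c in ["scene","side"]:
    p=r.camera(c); im=p["frame"].copy()
    for n in ["gauge","last_a","block","gauge_head","last_hole","block_hole","gauge_rod"]:
        try:
            for d in r.search_frame(p,n)[:5]:
                b=[int(v) for v in d["bbox"]]; print(c,n,b,round(d["p"],2))
        except Exception as e: print(n,e)
    cv2.imwrite(f"pics/{c}0.png",im)
    V=p["view"]; print(np.round(p["intrinsics"],1).tolist(), np.round(V,3).tolist())
print(r.read_time())
E
python3 s1.py
```

```text
scene gauge [176, 156, 192, 197] 0.78
scene gauge [146, 169, 207, 217] 0.63
scene last_a [271, 222, 349, 277] 0.57
scene last_a [176, 156, 194, 192] 0.45
scene block [147, 172, 207, 219] 0.74
scene last_hole [274, 219, 349, 272] 0.58
scene block_hole [142, 168, 209, 216] 0.57
scene gauge_rod [174, 158, 190, 179] 0.63
scene gauge_rod [259, 180, 276, 201] 0.56
[[452.0, 0.0, 279.5], [0.0, 452.0, 209.7], [0.0, 0.0, 1.0]] [[-0.535, 0.845, -0.001, 0.245], [0.603, 0.381, -0.701, -0.247], [-0.592, -0.376, -0.713, 1.626], [0.0, 0.0, 0.0, 1.0]]
side gauge [334, 135, 360, 177] 0.87
side last_a [223, 221, 297, 308] 0.63
side block [322, 150, 369, 210] 0.74
side gauge_head [344, 135, 354, 157] 0.52
side last_hole [224, 221, 296, 305] 0.73
side block_hole [328, 153, 372, 207] 0.97
side gauge_rod [344, 130, 354, 160] 0.64
side gauge_rod [222, 221, 298, 308] 0.17
[[495.4, 0.0, 283.4], [0.0, 495.4, 201.9], [0.0, 0.0, 1.0]] [[-0.827, -0.562, 0.016, 0.482], [-0.292, 0.404, -0.867, 0.261], [0.481, -0.721, -0.498, 0.922], [0.0, 0.0, 0.0, 1.0]]
0.8
```

View pics/scene0.png

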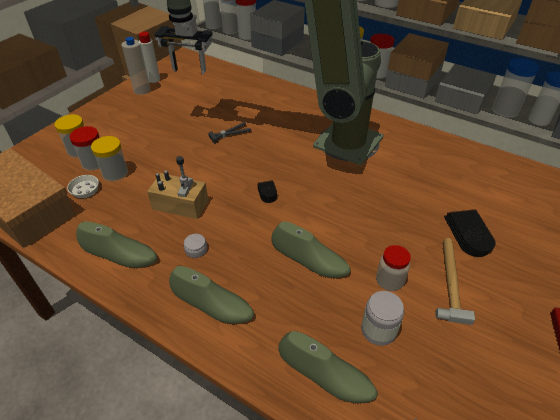

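View pics/side0.png

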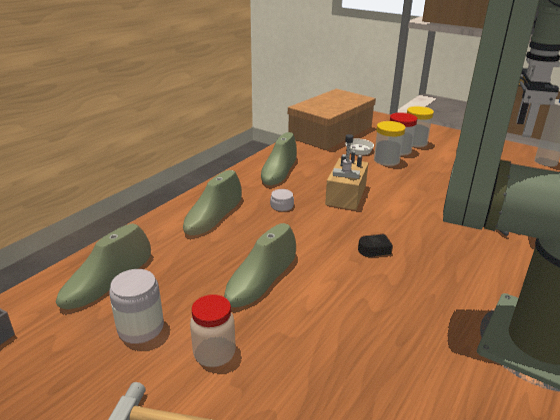

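Scene: front last with its bore at about (299,232), gauge head at (180,160). In the side view the bore is at about (271,237) and the head at (349,139). Punches are on the block's left in scene. I'll triangulate these, then look closer with the wrist camera.

```bash
cat > h.py <<'E'
from bench import r
import cv2,numpy as np
def P(p): return p["intrinsics"]@p["view"][:3]
def tri(ps,uvs):
    A=[]
    for p,(u,v) in zip(ps,uvs):
        M=P(p); A+= [u*M[2]-M[0], v*M[2]-M[1]]
    A=np.array(A); return np.linalg.lstsq(A[:,:3],-A[:,3],rcond=None)[0]
def onz(p,uv,z):
    M=P(p); A=np.array([uv[0]*M[2]-M[0],uv[1]*M[2]-M[1]])
    return np.r_[np.linalg.solve(A[:,:2],-A[:,3]-A[:,2]*z),z]
def proj(p,X):
    q=P(p)@np.r_[X,1]; return q[:2]/q[2]
def down(yaw):  # tool pointing down, tool x at angle yaw
    c,s=np.cos(yaw),np.sin(yaw); return np.array([[c,s,0],[s,-c,0],[0,0,-1.]])
E
cat > s2.py <<'E'
from h import *
a=r.camera("scene"); b=r.camera("side")
print("head",tri([a,b],[(180,160),(349,139)]).round(3))
print("bore",tri([a,b],[(299,232),(271,237)]).round(3), onz(a,(299,232),.092).round(3),onz(b,(271,237),.092).round(3))
print("toe",onz(a,(347,271),.025).round(3),onz(b,(230,300),.025).round(3))
T=np.eye(4);T[:3,:3]=r.read_orientation();T[:3,3]=r.read_tcp_pos()
w=r.camera("wrist"); print("cam in tool",(w["view"]@T).round(3).tolist(), w["intrinsics"].round(1).tolist())
# block corners top z=.075 in scene
for uv in [(150,191),(180,196+2),(207,186),(152,178)]: print(onz(a,uv,.075).round(3))
E
python3 s2.py
python3 -c "
import cv2;a=cv2.imread('pics/scene0.png')[130:290,130:370];b=cv2.imread('pics/side0.png')[120:320,210:390]
a=cv2.resize(a,None,fx=1.65,fy=1.65,interpolation=3);b=cv2.resize(b,None,fx=2.1,fy=2.1,interpolation=3)
import numpy as np;c=np.zeros((430,790,3),np.uint8);c[:a.shape[0],:a.shape[1]]=a;c[:b.shape[0],400:400+b.shape[1]]=b[:,:390];cv2.imwrite('pics/crop.png',c)"
```

```text
head [ 0.559 -0.265  0.18 ]
bore [0.539 0.114 0.087] [0.542 0.115 0.092] [0.534 0.121 0.092]
toe [0.541 0.263 0.025] [0.529 0.266 0.025]
cam in tool [[0.001, 1.0, -0.001, 0.0], [-0.97, 0.001, -0.244, 0.024], [-0.244, 0.002, 0.97, 0.191], [0.0, 0.0, 0.0, 1.0]] [[313.2, 0.0, 282.4], [0.0, 313.2, 207.4], [0.0, 0.0, 1.0]]
[ 0.625 -0.346  0.075]
[ 0.6   -0.251  0.075]
[ 0.518 -0.217  0.075]
[ 0.579 -0.381  0.075]
```

View pics/crop.png

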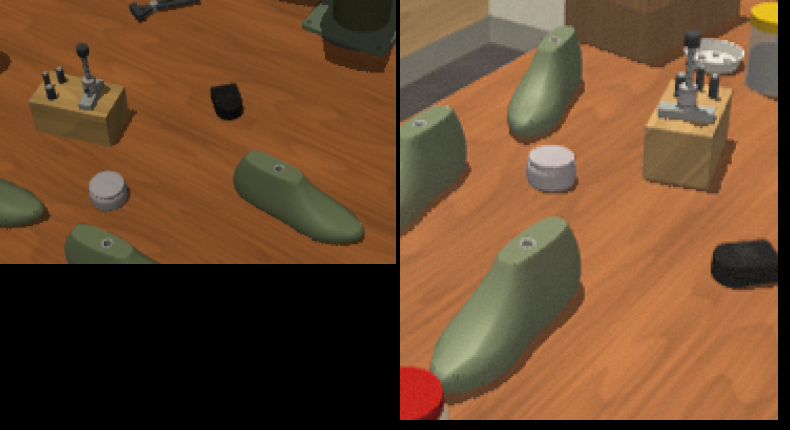

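The crop confirms it: head about 6 mm under its highest position, last's toe towards world +y, block front, with the hole nearer its +y end. Next I'll look at the gauge with the wrist camera.

```bash
cat > s3.py <<'E'
from h import *
p=r.read_tcp_pos(); r.line_to([p[0],p[1],.29],rate=.3)
R=down(np.pi)   # camera on -x side
print(r.inverse_kinematics([.559,-.265,.17],R), r.inverse_kinematics([.559,-.265,.17],down(-np.pi/2)), r.inverse_kinematics([.559,-.265,.17],down(np.pi/2)),r.inverse_kinematics([.559,-.265,.17],down(0)))
print([r.inverse_kinematics([.538,.117,.2],down(y)) for y in (0,np.pi/2,np.pi,-np.pi/2)])
r.reach([.559,-.265,.29],down(0))
w=r.camera("wrist"); cv2.imwrite("pics/w1.png",w["frame"])
for n in ["gauge_head","gauge","block"]:
    for d in r.trace(w,n)[:2]:
        ys,xs=np.nonzero(d["mask"]); print(n,round(d["p"],2),np.round(d["bbox"]),xs.mean(),ys.mean())
print(r.read_time())
E
python3 s3.py
```

```text
[-5.82476274e-01  3.26621279e-01  1.46621116e+00 -4.44089210e-16
  1.34876021e+00 -2.15327260e+00] [-5.82476274e-01  3.26621279e-01  1.46621116e+00 -4.44089210e-16
  1.34876021e+00  2.55911638e+00] [-5.82476274e-01  3.26621279e-01  1.46621116e+00 -4.44089210e-16
  1.34876021e+00 -5.82476274e-01] [-5.82476274e-01  3.26621279e-01  1.46621116e+00 -4.44089210e-16
  1.34876021e+00  9.88320053e-01]
[array([ 5.69275231e-02,  1.59523061e-01,  1.60832029e+00, -4.44089210e-16,
        1.37374930e+00,  1.62772385e+00]), array([ 5.69275231e-02,  1.59523061e-01,  1.60832029e+00, -4.44089210e-16,
        1.37374930e+00,  5.69275231e-02]), array([ 5.69275231e-02,  1.59523061e-01,  1.60832029e+00, -4.44089210e-16,
        1.37374930e+00, -1.51386880e+00]), None]
gauge_head 0.64 [272. 186. 298. 221.] 283.9719827586207 203.53879310344828
gauge 0.81 [260. 152. 302. 217.] 282.98527245949924 187.73122238586157
block 0.71 [237. 128. 371. 224.] 310.9990223463687 173.27891061452513
3.2667
```

View pics/w1.png

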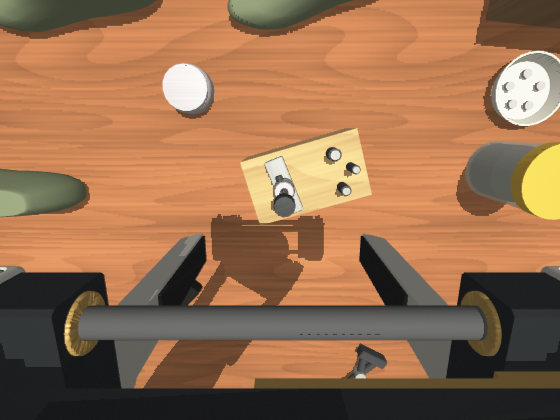

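The wrist view shows the head's top disc at about (285,205), the bridge running (272,158)–(298,213), and block corners at (241,162), (356,128), (371,192), (262,222). Punches are to the right at (333,154), (353,169), (344,189).

```bash
cat > s4.py <<'E'
from h import *
w=r.camera("wrist")
C=[onz(w,u,.075) for u in [(241,162),(356,128),(371,192),(262,222)]]
print(np.round(C,4).tolist())
x=(C[0]-C[3]+C[1]-C[2]); y=C[0]-C[1]+C[3]-C[2]
bx=np.arctan2(x[1],x[0]); by=np.arctan2(y[1],y[0])-np.pi/2
print("block x angle",np.degrees([bx,by]), np.linalg.norm(x)/2,np.linalg.norm(y)/2)
b=(bx+by)/2; cen=np.mean(C,0); 
print("hole",cen+.03*np.array([-np.sin(b),np.cos(b),0]))
for z in (.195,.189,.183): print("headtop",onz(w,(284.8,205),z).round(4))
d=[d for d in r.trace(w,"gauge_head")][0]["mask"]
g=cv2.resize(w["frame"][140:240,230:380],None,fx=5,fy=5,interpolation=cv2.INTER_CUBIC)
cv2.imwrite("pics/w1c.png",g)
E
python3 s4.py
```

```text
[[0.5882, -0.2142, 0.075], [0.6294, -0.3559, 0.075], [0.5498, -0.3797, 0.075], [0.5097, -0.2392, 0.075]]
block x angle [17.16363693 16.06211597] 0.08269738959114276 0.14683959053128223
hole [ 0.5606966  -0.26847404  0.075     ]
headtop [ 0.5619 -0.268   0.195 ]
headtop [ 0.5604 -0.268   0.189 ]
headtop [ 0.559  -0.2681  0.183 ]
```

View pics/w1c.png

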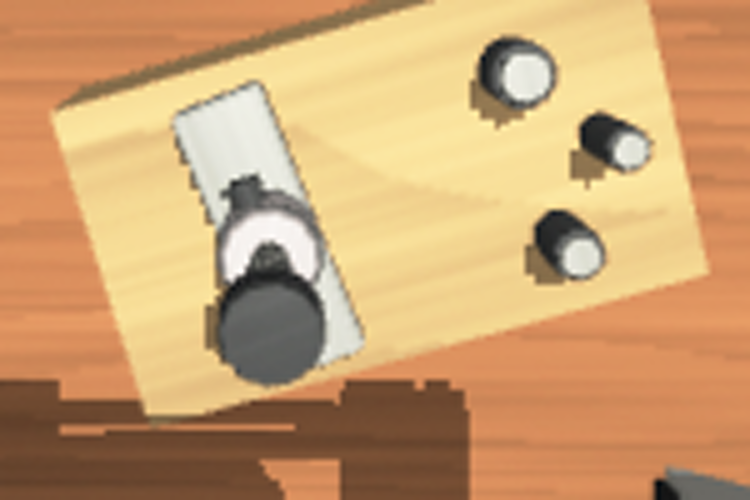

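Gauge sits at about (0.560, −0.268), yaw about 20°. Centring on the barrel in two directions should fix the rod axis. Then I'll rise and grip the head.

```bash
cat > s5.py <<'E'
from h import *
a=r.camera("wrist")
xy=[.560,-.268]; y1=-.6; y0=y1+np.pi/2
r.move_gripper(.05)
r.reach([*xy,.25],down(y0))
b=r.camera("wrist"); q=proj(b,[*xy,.189]); print("exp",q)
d=[d for d in r.trace(b,"gauge_head")][:2]
for e in d: print(e["p"],np.round(e["bbox"]))
cv2.imwrite("pics/w2.png",cv2.resize(b["frame"][110:310,182:382],None,fx=3,fy=3,interpolation=2))
np.save("a.npy",P(a)); np.save("b.npy",P(b)); print(r.read_time())
E
python3 s5.py
```

```text
exp [282.66372127 219.60260618]
0.83 [269. 196. 295. 232.]
5.2667
```

View pics/w2.png

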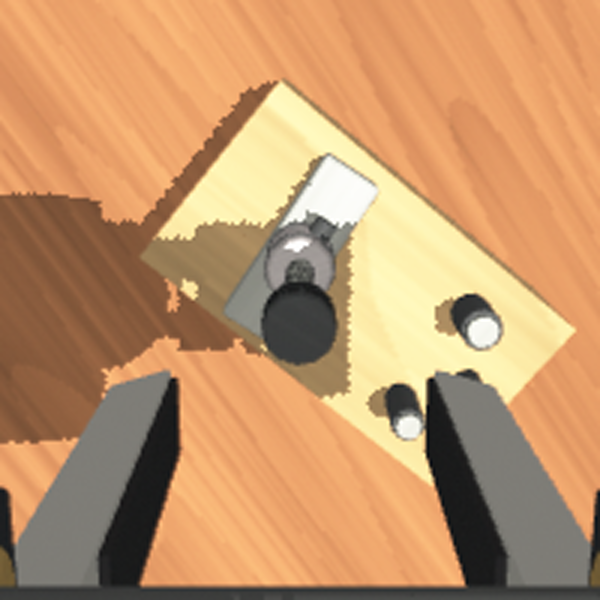

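Head top is at (281.7,218.7), within 1 px of expected. Fingers are symmetric about it. Descending to centre on the barrel.

```bash
cat > s6.py <<'E'
from h import *
A=[]
for M,(u,v) in [(np.load("a.npy"),(284.4,205.6)),(np.load("b.npy"),(281.7,218.7))]: A+=[u*M[2]-M[0],v*M[2]-M[1]]
A=np.array(A); X=np.linalg.lstsq(A[:,:3],-A[:,3],rcond=None)[0]; print("headtop",X.round(4))
xy=X[:2]; y1=-.6; y0=y1+np.pi/2
assert np.linalg.norm(xy-[.56,-.268])<.004
r.line_to([*xy,.25],rate=.3)
print(r.line_to([*xy,.105],rate=.12,max_force=5), r.read_tcp_pos().round(4))
r.move_gripper(0.0); print("w",r.read_width(),r.read_contact_force().round(1)); r.move_gripper(.045)
r.reach([*xy,.105],down(y1))
r.move_gripper(0.0); print("w",r.read_width(),r.read_contact_force().round(1)); r.move_gripper(.045)
zc=np.clip(X[2]-.009,.174,.186)
r.line_to([*xy,zc-.012],rate=.15)
b=r.camera("wrist"); cv2.imwrite("pics/w3.png",cv2.resize(b["frame"][110:310,182:382],None,fx=3,fy=3,interpolation=2))
np.save("pick.npy",[*xy,zc-.012]); print(zc,r.read_time())
E
python3 s6.py
```

```text
headtop [ 0.5595 -0.2674  0.187 ]
False [ 0.5603 -0.2679  0.1061]
w 0.02301805467581451 [0.3 0.9 1.7]
w 0.022945674630431272 [ 0.   0.4 -0.3]
0.17802852014187898 11.0083
```

View pics/w3.png

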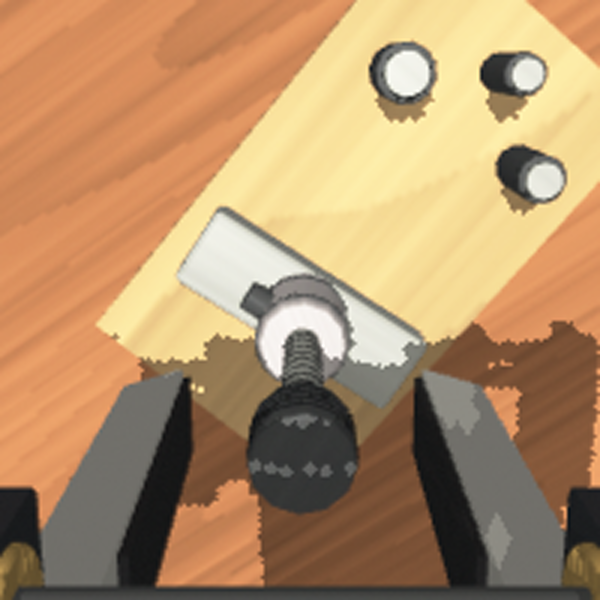

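Head is between the fingers, rod upright, bridge on the wood. Now gripping the head, lifting, and viewing the bore from two opposite yaws so the camera bias cancels.

```bash
cat > s7.py <<'E'
from h import *
pk=np.load("pick.npy"); print("before",(r.read_tcp_pos()-pk).round(4))
r.move_gripper(0.0); print("w",r.read_width(),r.read_grasp_force())
print("tcp",r.read_tcp_pos().round(4)); np.save("pickact.npy",r.read_tcp_pos())
r.line_to([*pk[:2],.285],rate=.15); print("F",r.read_contact_force().round(2))
bore=np.array([.538,.117]); tiles=[]
for k,y in enumerate((.6+np.pi,.6)):
    t=bore-.075*np.array([np.cos(y),np.sin(y)])
    r.reach([*t,.25],down(y)); r.dwell(.15)
    w=r.camera("wrist"); q=proj(w,[*bore,.092]); print("exp",q.round(1),"tcp err",(r.read_tcp_pos()-[*t,.25]).round(4))
    np.save(f"bP{k}.npy",P(w)); cv2.imwrite(f"pics/bore{k}.png",w["frame"])
    for d in r.trace(w,"last_a")[:2]:
        ys,xs=np.nonzero(d["mask"]); print(round(d["p"],2),np.round(d["bbox"]))
        np.save(f"mask{k}_{round(d['p'],2)}.npy",d["mask"])
    i,j=int(q[1]),int(q[0]); i=max(i,60); tiles.append(cv2.resize(w["frame"][i-60:i+60,j-60:j+60],(400,400),interpolation=cv2.INTER_CUBIC)); print("origin",j-60,i-60)
cv2.imwrite("pics/bores.png",np.hstack(tiles)); print(r.read_time())
E
python3 s7.py
```

```text
before [-0.0007  0.0005 -0.0012]
w 0.01910710878139192 29.999586939811707
tcp [ 0.5592 -0.2671  0.1654]
F [-0.53  0.59 -2.85]
exp [282.3 124.5] tcp err [ 0.0001 -0.0002  0.    ]
0.68 [218.  72. 378. 196.]
origin 222 64
exp [282.7 124.1] tcp err [ 0.  0. -0.]
0.9 [177.  46. 345. 173.]
origin 222 64
18.55
```

View pics/bores.png

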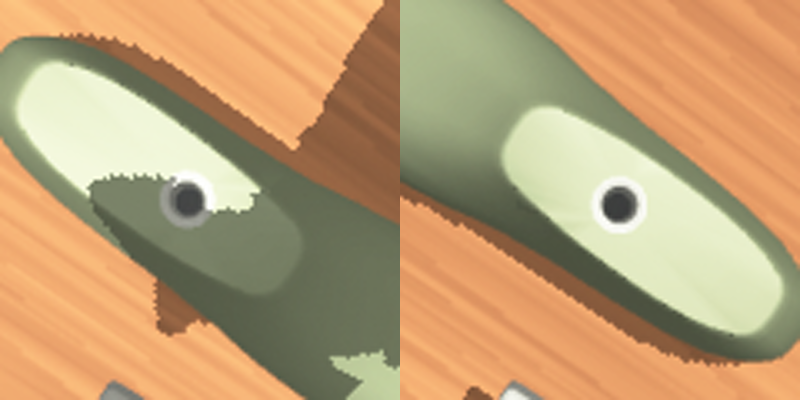

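Bore rings are centred at about (278,124) and (287.5,125.3) in the two views. The plateau's axis is at about 88°, and its toe end is about 39 mm from the bore, so the bridge fits lengthwise. Inserting the tip first with a low force limit.

```bash
cat > s8.py <<'E'
from h import *
B=[]
for k,uv in enumerate([(277.9,123.7),(287.4,125.1)]):
    M=np.load(f"bP{k}.npy"); A=np.array([uv[0]*M[2]-M[0],uv[1]*M[2]-M[1]])
    B.append(np.linalg.solve(A[:,:2],-A[:,3]-A[:,2]*.092))
bore=np.mean(B,0); print(np.round(B,4).tolist(),bore.round(4)); np.save("bore.npy",bore)
y=.57
r.reach([*bore,.225],down(y)); r.line_to([*bore,.208],rate=.05); r.dwell(.3)
f0=r.read_contact_force(); print(f0.round(2),(r.read_tcp_pos()-[*bore,.208]).round(4))
s=r.line_to([*bore,.1845],rate=.03,max_force=4); print(s,r.read_tcp_pos().round(4)); r.dwell(.2)
print((r.read_contact_force()-f0).round(2), r.read_tcp_pos().round(4), r.read_time())
E
python3 s8.py
```

```text
[[0.5399, 0.1128], [0.5399, 0.1124]] [0.5399 0.1126]
[ 0.07 -0.02 -2.38] [0.0002 0.     0.0004]
False [0.5401 0.1126 0.1847]
[-0.25 -0.37  0.27] [0.5401 0.1126 0.1848] 20.8833
```

```bash
cat > s9.py <<'E'
from h import *
bore=np.load("bore.npy"); f0=r.read_contact_force()
s=r.line_to([*bore,.178],rate=.015,max_force=3); zl=r.read_tcp_pos()[2]; print("land",s,zl.round(4),(r.read_contact_force()-f0).round(2))
s=r.line_to([*bore,.128],rate=.014,max_force=8); print("bottom",s,r.read_tcp_pos().round(4),(r.read_contact_force()-f0).round(2))
r.dwell(.3); p=r.read_tcp_pos(); print(p.round(4),(r.read_contact_force()-f0).round(2), "travel",zl-p[2],r.read_time())
np.save("zb.npy",[zl,p[2]])
E
python3 s9.py
```

```text
land True 0.1816 [1.64 0.03 5.09]
bottom True [0.5406 0.1127 0.1435] [0.39 0.3  5.62]
[0.5407 0.1127 0.1435] [-0.8   0.05  5.91] travel 0.038068772782232196 23.9667
```

```bash
cat > s10.py <<'E'
from h import *
bore=np.load("bore.npy"); f0=r.read_contact_force(); p=r.read_tcp_pos()
for dz in (.0005,.001,.0015,.002):
    s=r.line_to([*p[:2],p[2]-dz],rate=.006,max_force=6); q=r.read_tcp_pos(); f=r.read_contact_force()
    print(s,round(q[2],5),f.round(2))
    if s: break
r.dwell(.2); print(r.read_tcp_pos().round(5),r.read_contact_force().round(2),r.read_time())
E
python3 s10.py
```

```text
False 0.14349 [-0.31  0.08  6.71]
False 0.14348 [-2.66 -0.37  7.51]
False 0.14348 [-3.02 -1.43  9.33]
False 0.1434 [-2.32 -0.96 11.15]
[0.54124 0.11274 0.14344] [-2.63 -0.72 11.86] 25.1667
```

The rod has bottomed: force climbs but z holds at 0.1434. TCP drifted about 1 mm in x, so I'll release to let the bridge seat flat, look, then regrip and give it a last gentle press.

```bash
cat > s11.py <<'E'
from h import *
bore=np.load("bore.npy")
r.line_to([*bore,.1436],rate=.03); r.move_gripper(.035); r.dwell(.2)
w=r.camera("wrist"); s=r.camera("side")
cv2.imwrite("pics/m.png",np.hstack([cv2.resize(w["frame"][100:300,182:382],(400,400),interpolation=2),cv2.resize(s["frame"][180:280,220:320],(400,400),interpolation=2)]))
print(r.read_tcp_pos().round(4),r.read_contact_force().round(2),r.read_time())
E
python3 s11.py
```

```text
[0.5399 0.1126 0.1436] [ 0.26 -0.16 -0.72] 26.1917
```

View pics/m.png

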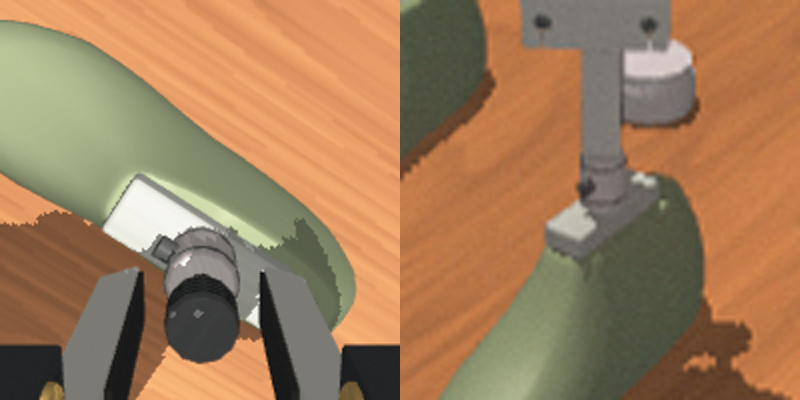

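Bridge sits flat along the plateau, and the head is centred between the fingers (about (202,325) of the tile). Regrip, last gentle press, lift out, and return above the block.

```bash
cat > s12.py <<'E'
from h import *
bore=np.load("bore.npy"); pk=np.load("pick.npy")
r.move_gripper(0.0); p=r.read_tcp_pos(); f0=r.read_contact_force(); print("grip",p.round(4),r.read_width(),f0.round(2))
s=r.line_to([*bore,p[2]-.003],rate=.006,max_force=8); q=r.read_tcp_pos(); print("press",s,q.round(4),(r.read_contact_force()-f0).round(2))
zg=q[2]; r.line_to([*bore,zg+.0],rate=.02); print(r.read_contact_force().round(2))
r.line_to([*bore,zg+.012],rate=.03); print("lift",r.read_contact_force().round(2))
r.line_to([*bore,.285],rate=.12); r.dwell(.1); print("free",r.read_contact_force().round(2))
r.reach([*pk[:2],.26],down(-.6)); r.line_to([*pk[:2],zg-.017+.012],rate=.1); r.dwell(.3)
print(zg,r.read_tcp_pos().round(4),r.read_contact_force().round(2),r.read_time()); np.save("zg.npy",[zg])
E
python3 s12.py
```

```text
grip [0.5399 0.1126 0.1436] 0.019178128051963644 [-1.18 -0.19  0.45]
press True [0.5406 0.1128 0.1433] [ 1.26 -0.    3.37]
[-0.13  0.98  1.82]
lift [ 0.11  0.21 -1.02]
free [ 0.5  -0.4  -2.08]
0.14334825234674436 [ 0.5597 -0.2675  0.1388] [-0.41 -0.26 -2.19] 32.1833
```

```bash
cat > s13.py <<'E'
from h import *
pk=np.load("pick.npy"); zg=np.load("zg.npy")[0]; f0=r.read_contact_force()
r.line_to([*pk[:2],zg-.017+.002],rate=.02); r.dwell(.2); print((r.read_contact_force()-f0).round(2),r.read_tcp_pos().round(4))
for i in range(14):
    p=zg-.017+.002-.0003*(i+1)
    r.line_to([*pk[:2],p],rate=.006); r.dwell(.1); f=r.read_contact_force()-f0
    if f[2]>1.2: break
print(i,p,r.read_tcp_pos().round(4),f.round(2))
r.move_gripper(.04); r.dwell(.2); print(r.read_contact_force().round(2))
w=r.camera("wrist"); s=r.camera("side"); c=r.camera("scene")
T=lambda im,x,y,n:cv2.resize(im["frame"][y:y+n,x:x+n],(266,266),interpolation=2)
cv2.imwrite("pics/end.png",np.hstack([T(w,182,100,200),T(s,300,110,100),T(c,130,135,100)])); print(r.read_time())
E
python3 s13.py
```

```text
[1.26 0.87 0.9 ] [ 0.5596 -0.2675  0.1286]
7 0.12594825234674434 [ 0.5597 -0.2675  0.1263] [0.99 0.64 1.61]
[ 0.26 -0.43  0.23]
36.7167
```

View pics/end.png

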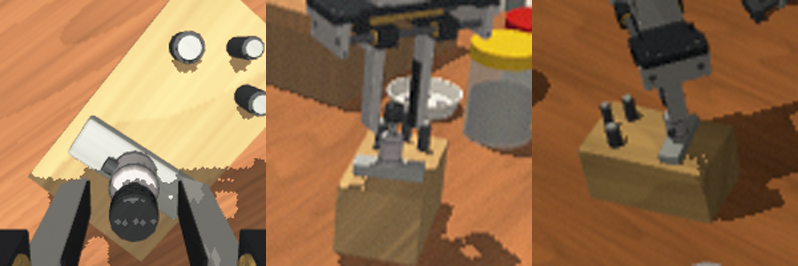

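Bridge is back flat on the wood, landing exactly at the height the reading predicts (0.1263), fingers clear of the head. Retreating and checking that the last hasn't moved before I hand in.

```bash
cat > s14.py <<'E'
from h import *
pk=np.load("pick.npy")
r.line_to([*pk[:2],.27],rate=.15); r.dwell(.3)
c=r.camera("scene"); a=cv2.cvtColor(cv2.imread("pics/scene0.png")[215:285,265:355],6).astype(np.float32); b=cv2.cvtColor(c["frame"][215:285,265:355],6).astype(np.float32)
print("last shift px",cv2.phaseCorrelate(a,b,cv2.createHanningWindow((90,70),cv2.CV_32F)))
w=r.camera("wrist")
for d in r.search_frame(w,"gauge")[:1]: print(d)
print(r.read_contact_force().round(2),r.read_width(),r.read_time())
print(r.hand_in())
E
python3 s14.py
```

```text
last shift px ((0.033052343119351235, 0.0480443998862512), 1.0330434875723757)
{'bbox': [252.4, 163.9, 312.7, 213.9], 'p': 0.66}
[ 0.28 -0.33  0.35] 0.04004483832491264 38.275
the job is handed in; nothing more can be done
None
```

I measured the bore with the rod gently bottomed (roughly 46 mm deep), stood the gauge back in its block hole with the reading kept and the last unmoved, and handed in at about 38 s.

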